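# Put the palm gouges away in their colour trays

## Robot

A 6-joint arm with a two-finger parallel gripper is mounted at the origin on the work surface. World frame = base frame: x ahead of the robot, y to its left, z up, the work surface at z = 0. Lengths are in m, angles in degrees, forces in N, time in s.
With the tool pointing down it reaches from about 0.325 to 0.775 m from the base axis. Payload 5.5 kg.
Tool frame: the origin (TCP) lies between the finger pads; the fingertips stand 19 mm ahead of it and the grasp point (between the pads) is the TCP (r.tip_extent is the distance from the TCP to the fingertips, in m); z points along the fingers, y is the line along which they close (so a half turn about z gives the same grasp; the last joint's range is limited). The gripper opens to 88 mm and grips with 3 to 60 N. Pads are 20 mm wide; open, the fingers measure 115 mm over their backs; the gripper's body (75 mm by 178 mm) begins 61 mm behind the grasp point.
Start: joints at [-67.878, 5.22, 70.514, -0, 104.267, -3.249], TCP at [0.257, -0.542, 0.242] pointing down, gripper open.
Joint ranges: [-164.24, 164.24], [-49.07, 125.15], [9.68, 141.18], [-86.29, 266.29], [3.28, 154.24], [-151.56, 151.56]. Speed limits (degrees/s): [147.25, 147.25, 172.46, 180, 180, 180].

## Interface

Orientations are given as [roll, pitch, yaw] about the fixed x, y, z axes, in that order (R = Rz(yaw) Ry(pitch) Rx(roll)).
In Python, from bench import r, imaging, find_in gives the robot as it stands. The module is installed in compiled form; this text tells all that it offers.
- The arm moves only by the shell command python3 -m handwheel 'ROWS' [FORCE]. ROWS is JSON, a list of rows, each a list of 7 numbers: the opening, from 0 (shut) to 1 (fully open), then the shift along the tool's x, y, z normalised to -1 to 1, where 1 is 0.02 m, then the turn, a rotation vector about the tool's x, y, z normalised to -1 to 1, where 1 is 4 degrees. A call has 1 to 20 rows; each row shifts and turns the commanded pose from where the row before left it, along the tool's axes as they then stand; what a row does not reach is not made up. A row lasts 1/12 s, in which the tool goes at most 41.7 mm and 7.16 degrees, less where a joint would pass 70% of its speed; a pose out of reach is approached as far as the arm can. A call with a number of a shift or a turn outside -1 to 1 is refused whole. A call with a gripper value outside its range is refused whole. The fingers move at their own pace and stop on an object; FORCE is the grip in N (left out, the last holds). Time passes only in rows, so rows that do not move let the fingers close. It gives the time, the measured TCP pose, the force, the opening and the grip force at its end, in the units of the state.
- r.get_obs(): the state, without advancing time (a new reading comes with each control period).
- imaging.read_camera(name): name is "side" or "top"; returns a dict with "img" (480x640x3 uint8, red, green, blue), "range_z" (480x640 float32, m along the optical axis (not along the pixel's ray), 0 where there is no reading), "mtx" (3x3 intrinsics, pixels), "D" ([k1, k2, p1, p2, k3] as OpenCV has them; the pictures are not rectified), "pose" (4x4, takes a point from camera to world coordinates). Camera axes: x right, y down, z forward; pixel columns grow to the right and rows downward; lengths in m; the calibration is good to about 2 mm. A picture is of the moment at which its call begins.
- r.sign_off(): hands the job in; it is judged then, once.
Trained networks look in a picture, given as the dict that the camera call returned (one of the last four; its "shot" number tells which), for a name from the list of things; names that differ only in an ending like _2 or _b are one class to them, and where a whole thing is asked for, a point or a joint stands for the part that bears it (a point fixed in the world has none). Each returns a list of dicts, best first, with "confidence" (0 to 1); they miss things now and then, are a little off and sometimes report something else, mostly with a low value. They report only what shows in the picture. A call takes as long as a camera call.
- find_in(thing, picture): "box" ([left, top, width, height] in pixels, round what is visible of it).
The state is a dict: "clock": time; "joints": joint angles; "qvel": joint speeds; "tau": joint torques, N m; "eef_pos": TCP position; "ee_rot": TCP orientation; "ft_force": force on the tool from outside, world axes, zero at the start; "moment": the same for the moment, N m; "width": opening from 0.0 (shut) to 1.0 (fully open); "gripper_force": force on a finger pad.
Only numpy, scipy, OpenCV 4.12 (cv2) and the standard library are available. Lean on these libraries where they do the work, as an engineer would, in place of code of your own. Each camera call takes 0.05 s, during which the arm holds its last target. There are 200 camera calls.

## Task

The carving session is over: lay each of the four palm gouges down flat in the middle of the tray of its own colour (the colour of its handle end), lengthwise along the tray, either way round. Leave the carving knife (it has a red end too, but it is not a gouge) where it is.

Things in the scene. Friction and masses are not known exactly. Their poses are not given: they have to be found in the camera images.
- gouge_red_center (a point): Palm gouge with a red-dipped handle end, lying flat: 126 mm long, 28 mm high. Round pear-shaped pale wooden handle 80 mm long, red bulb 29 mm wide at its end, 24 mm wide at the middle of the tool, then a brass ferrule and a U-shaped steel blade 13 mm wide. The point: mid-length, half-way up (14 mm above the underside), still on the handle; grip here. x runs along it towards the blade tip, z up. About 70 g.
- gouge_blue_center (a point): Palm gouge with a blue-dipped handle end, lying flat: 126 mm long, 28 mm high. Round pear-shaped pale wooden handle 80 mm long, blue bulb 29 mm wide at its end, 24 mm wide at the middle of the tool, then a brass ferrule and a U-shaped steel blade 13 mm wide. The point: mid-length, half-way up (14 mm above the underside), still on the handle; grip here. x runs along it towards the blade tip, z up. About 70 g.
- gouge_green_center (a point): Palm gouge with a green-dipped handle end, lying flat: 126 mm long, 28 mm high. Round pear-shaped pale wooden handle 80 mm long, green bulb 29 mm wide at its end, 24 mm wide at the middle of the tool, then a brass ferrule and a U-shaped steel blade 13 mm wide. The point: mid-length, half-way up (14 mm above the underside), still on the handle; grip here. x runs along it towards the blade tip, z up. About 70 g.
- gouge_yellow_center (a point): Palm gouge with a yellow-dipped handle end, lying flat: 126 mm long, 28 mm high. Round pear-shaped pale wooden handle 80 mm long, yellow bulb 29 mm wide at its end, 24 mm wide at the middle of the tool, then a brass ferrule and a U-shaped steel blade 13 mm wide. The point: mid-length, half-way up (14 mm above the underside), still on the handle; grip here. x runs along it towards the blade tip, z up. About 70 g.
- tray_red: Shallow tray with a red floor and a thin pale wooden rim, fixed to the bench: outside 158 mm (its x, its length) by 78 mm (its y). Floor 3 mm thick, rim 3 mm thick and 6 mm high above the bench, so inside 152 by 72 mm. Origin: middle of its underside, on the bench; z up.
- tray_blue: Shallow tray with a blue floor and a thin pale wooden rim, fixed to the bench: outside 158 mm (its x, its length) by 78 mm (its y). Floor 3 mm thick, rim 3 mm thick and 6 mm high above the bench, so inside 152 by 72 mm. Origin: middle of its underside, on the bench; z up.
- tray_green: Shallow tray with a green floor and a thin pale wooden rim, fixed to the bench: outside 158 mm (its x, its length) by 78 mm (its y). Floor 3 mm thick, rim 3 mm thick and 6 mm high above the bench, so inside 152 by 72 mm. Origin: middle of its underside, on the bench; z up.
- tray_yellow: Shallow tray with a yellow floor and a thin pale wooden rim, fixed to the bench: outside 158 mm (its x, its length) by 78 mm (its y). Floor 3 mm thick, rim 3 mm thick and 6 mm high above the bench, so inside 152 by 72 mm. Origin: middle of its underside, on the bench; z up.
- knife_center (a point): Carving knife, to be left alone: slim straight dark wooden handle 95 mm long, 17 mm wide, 16 mm high with a red-dipped end, and a flat pointed blade 16 mm wide; 141 mm long in all, lying loose on the bench. The point is about the middle, 8 mm above the bench; x towards the blade tip.

How it is judged:
By the outcome, as a careful person would: the job done as asked, in the order asked, and still so for the second after the job is handed in, with the robot touching nothing.
It also fails if it takes over 102 s, if anything falls off the work surface, if the arm or the gripper's body presses on something with over 40 N, if the wrist force passes 120 N, or if a joint passes its speed limit or range.

## Working session

There is one attempt and no reset: what is moved stays moved. The work goes in short steps, Python scripts to look and compute and a shell command to move; the robot and the scene stay as the last step left them, time stands still between calls to the robot, and variables do not carry over. Pictures are saved under pics/ and viewed, at most 14 in all, crops included, and the job is handed in when it is done.

```bash
mkdir -p pics; ls
python3 - <<'E'
from bench import r, imaging, find_in
import cv2
for n in ("top","side"):
    p=imaging.read_camera(n); cv2.imwrite(f"pics/{n}0.png",p["img"][:,:,::-1])
    print(n,p["pose"].round(3).tolist(),p["mtx"].round(1).tolist(),p["D"])
    if n=="top":
        for t in ["gouge_red_center","gouge_blue_center","gouge_green_center","gouge_yellow_center","tray_red","tray_blue","tray_green","tray_yellow","knife_center"]:
            print(t,[(d["box"],round(d["confidence"],2)) for d in find_in(t,p)[:3]])
print(r.get_obs())
E
```

```text
pics
top [[0.009, -0.985, 0.173, 0.362], [-1.0, -0.004, 0.03, -0.019], [-0.029, -0.173, -0.985, 0.981], [0.0, 0.0, 0.0, 1.0]] [[461.2, 0.0, 324.6], [0.0, 461.2, 244.8], [0.0, 0.0, 1.0]] [-0.12209925  0.          0.          0.          0.        ]
gouge_red_center [([409.5, 169.6, 40.3, 47.3], 0.58)]
gouge_blue_center [([319.7, 151.4, 30.6, 56.2], 0.95)]
gouge_green_center [([228.5, 165.6, 9.7, 52.2], 0.78)]
gouge_yellow_center [([484.8, 223.0, 55.7, 24.5], 0.95)]
tray_red [([133.6, 203.9, 41.0, 67.5], 0.97), ([323.3, 153.8, 26.7, 51.4], 0.49), ([412.0, 171.5, 39.2, 43.0], 0.46)]
tray_blue [([183.4, 284.4, 38.9, 76.5], 0.77), ([346.6, 250.2, 52.8, 80.4], 0.22)]
tray_green [([351.6, 247.0, 48.9, 83.3], 0.58)]
tray_yellow [([433.0, 281.4, 47.6, 82.9], 0.97), ([184.0, 283.5, 39.2, 76.4], 0.42), ([254.1, 269.8, 61.5, 34.5], 0.25)]
knife_center [([254.3, 268.1, 59.9, 35.9], 0.63)]
side [[-0.94, -0.248, 0.237, 0.234], [-0.342, 0.663, -0.666, 0.753], [0.008, -0.706, -0.708, 0.859], [0.0, 0.0, 0.0, 1.0]] [[503.6, 0.0, 321.9], [0.0, 503.6, 235.1], [0.0, 0.0, 1.0]] [0.04156816 0.         0.         0.         0.        ]
{'clock': 0.55, 'joints': array([-6.78793579e+01,  5.21971195e+00,  7.05135415e+01, -2.01514640e-04,
        1.04266587e+02, -3.24793092e+00]), 'qvel': array([-0.03247303, -0.11197   , -0.11601237, -0.03196005,  0.05255571,
       -0.02054942]), 'tau': array([-6.34100525e-04, -4.45772839e+01, -4.06192374e+01,  6.97939633e-02,
        1.94987515e-02,  8.30539818e-06]), 'eef_pos': array([ 0.25707463, -0.54215619,  0.24163421]), 'ee_rot': array([1.79999852e+02, 2.04018435e-04, 2.53685234e+01]), 'ft_force': array([ 0.02095602,  0.1620011 , -0.15614562]), 'moment': array([ 0.05068152,  0.01578743, -0.00307698]), 'gripper_force': 0.0, 'width': 1.001021818386819}
```

View pics/top0.png

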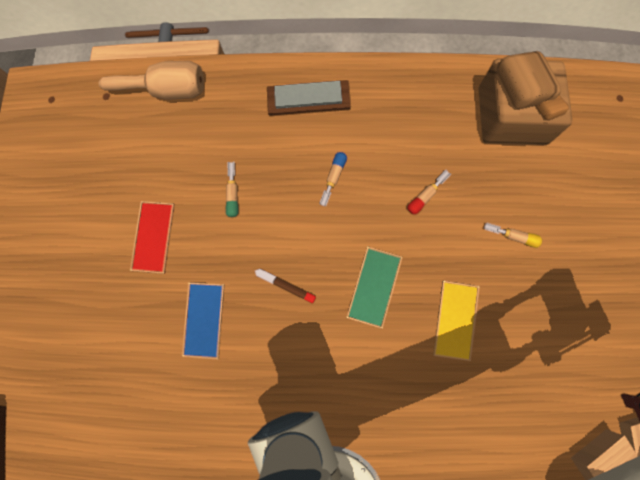

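View pics/side0.png

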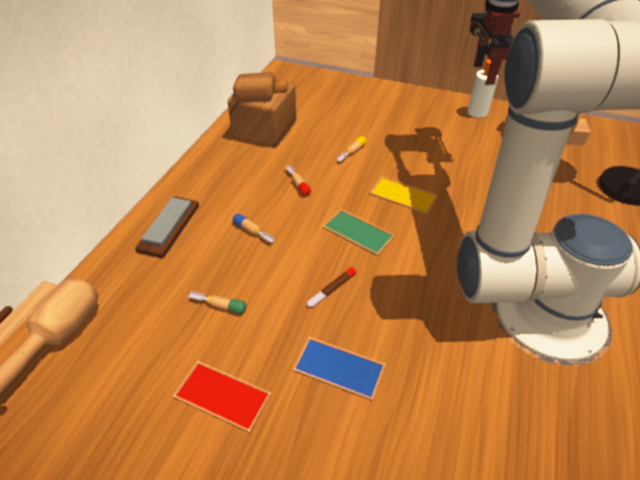

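```bash
cat > h.py <<'E'
from bench import r, imaging, find_in
import cv2, numpy as np
HUE=dict(red=(172,6),blue=(100,130),green=(50,95),yellow=(22,34))
def colmask(p,c):
    h,s,v=cv2.split(cv2.cvtColor(p["img"],cv2.COLOR_RGB2HSV)); a,b=HUE[c]
    m=((h>=a)|(h<=b)) if a>b else ((h>=a)&(h<=b))
    return m&(s>150)&(v>50)
def cloud(p):
    v,u=np.mgrid[0:480,0:640]
    uv=np.stack([u,v],-1).reshape(-1,1,2).astype(np.float64)
    n=cv2.undistortPoints(uv,p["mtx"],p["D"]).reshape(480,640,2)
    d=np.concatenate([n,np.ones((480,640,1))],-1)
    T=p["pose"]; return d@T[:3,:3].T, T[:3,3], d*p["range_z"][...,None]@T[:3,:3].T+T[:3,3]
def at_z(p,mask,z):
    d,o,_=cloud(p); d=d[mask]; return o+d*((z-o[2])/d[:,2])[:,None]
def boxmask(b,g=0):
    m=np.zeros((480,640),bool); x,y,w,h=[int(round(t)) for t in b]
    m[max(0,y-g):y+h+g,max(0,x-g):x+w+g]=1; return m
def tray(p,c):
    b=find_in("tray_"+c,p)[0]["box"]; 
    n,l,st,ce=cv2.connectedComponentsWithStats(colmask(p,c).astype(np.uint8))
    k=1+np.argmax(st[1:,4]); P=at_z(p,l==k,0.003)
    (cx,cy),(w,h),a=cv2.minAreaRect((P[:,:2]*1000).astype(np.float32))
    if w<h: a+=90; w,h=h,w
    return np.array([cx/1000,cy/1000,(a+90)%180-90,w,h])   # x,y,yaw,len,wid
def gouge(p,c,zmin=0.006):
    b=max(find_in(f"gouge_{c}_center",p),key=lambda d:d["confidence"])["box"]
    _,_,X=cloud(p); m=boxmask(b,6)&(X[...,2]>zmin)&(X[...,2]<0.06)&(p["range_z"]>0)
    n,l,st,ce=cv2.connectedComponentsWithStats(m.astype(np.uint8)); k=1+np.argmax(st[1:,4]); m=l==k
    Q=X[m]; mu=Q[:,:2].mean(0); ax=np.linalg.svd(Q[:,:2]-mu,full_matrices=False)[2][0]
    bulb=X[m&colmask(p,c)]; 
    if (bulb[:,:2].mean(0)-mu)@ax>0: ax=-ax
    t=(Q[:,:2]-mu)@ax; s=(Q[:,:2]-mu)@np.array([-ax[1],ax[0]])
    mid=mu+ax*(t.max()+t.min())/2
    return np.array([*mid,np.degrees(np.arctan2(ax[1],ax[0])),1e3*np.ptp(t),1e3*np.ptp(s),1e3*Q[:,2].max(),len(Q),len(bulb)])
def go(x,y,z,yaw):
    "turn first, then shift: numbers in row units, for a tool that points down"
    o=r.get_obs(); q=o["ee_rot"][2]; d=(yaw-q+90)%180-90; yw=np.radians(q+d)
    D=np.array([x,y,z])-o["eef_pos"]
    s=np.array([D@[np.cos(yw),np.sin(yw),0],D@[np.sin(yw),-np.cos(yw),0],-D[2]])/0.02
    print("clock",round(o["clock"],2),"eef",o["eef_pos"].round(4),o["ee_rot"].round(1),"turn z total",round(-d/4,2),"then shift totals",s.round(2), "j6",o["joints"][5].round(0))
E
python3 - <<'E'
from h import *
np.set_printoptions(precision=3,suppress=True)
for cam in ("top","side"):
    p=imaging.read_camera(cam)
    for c in HUE:
        for f in (tray,gouge):
            try: print(cam,c,f.__name__,f(p,c))
            except Exception as e: print(cam,c,f.__name__,"ERR",e)
E
```

```text
top red tray [  0.551   0.396  -4.312 150.526  70.065]
top red gouge [  0.652  -0.217 -42.968 126.962  27.679  30.391 521.    176.   ]
top blue tray [  0.37    0.27   -2.369 146.443  65.948]
top blue gouge [  0.679  -0.005 158.94  124.575  27.455  30.373 517.    107.   ]
top green tray ERR attempt to get argmax of an empty sequence
top green gouge [   0.657    0.216 -174.585  126.365   26.773   33.895  518.       0.   ]
top yellow tray [  0.375  -0.267  -8.884 148.162  68.402]
top yellow gouge [  0.555  -0.395  72.119 126.159  27.046  31.976 530.    104.   ]
side red tray [  0.55    0.395  -4.256 149.876  69.782]
side red gouge [  0.652  -0.212 -45.214 130.342  27.707  31.804 276.    115.   ]
side blue tray [  0.369   0.269  -2.048 145.154  64.596]
side blue gouge [  0.679   0.001 164.729 123.916  25.254  30.486 383.     49.   ]
side green tray ERR attempt to get argmax of an empty sequence
side green gouge [   0.655    0.223 -179.477  127.56    26.799   31.46   563.       0.   ]
side yellow tray [  0.395  -0.272  -8.658 106.372  67.069]
side yellow gouge [  0.551  -0.404  70.351 153.628  37.437  32.421 255.     50.   ]h.py:32: RuntimeWarning: Mean of empty slice.
  if (bulb[:,:2].mean(0)-mu)@ax>0: ax=-ax
  ret = um.true_divide(
```

```bash
sed -i 's/(s>150)/(s>(90 if c=="green" else 150))/' h.py
python3 - <<'E'
from h import *
np.set_printoptions(precision=3,suppress=True)
p=imaging.read_camera("top"); print(tray(p,"green"),gouge(p,"green"))
p=imaging.read_camera("side"); print(tray(p,"green"))
go(0.555,-0.396,0.10,72)
E
```

```text
[  0.444  -0.095 -16.368 146.481  66.764] [  0.658   0.216   5.393 126.623  27.046  29.824 513.    139.   ]
[  0.444  -0.097 -17.005 144.397  63.702]
clock 1.7 eef [ 0.257 -0.542  0.242] [180.    0.   25.4] turn z total -11.66 then shift totals [11.55 11.91  7.08] j6 -3.0
```

```bash
python3 -m handwheel '[[1,0,0,0.59,0,0,-0.97],[1,0,0,0.59,0,0,-0.97],[1,0,0,0.59,0,0,-0.97],[1,0,0,0.59,0,0,-0.97],[1,0,0,0.59,0,0,-0.97],[1,0,0,0.59,0,0,-0.97],[1,0,0,0.59,0,0,-0.97],[1,0,0,0.59,0,0,-0.97],[1,0,0,0.59,0,0,-0.97],[1,0,0,0.59,0,0,-0.97],[1,0,0,0.59,0,0,-0.97],[1,0,0,0.59,0,0,-0.99]]' 25
python3 -m handwheel '[[1,0.95,0.98,0,0,0,0],[1,0.95,0.98,0,0,0,0],[1,0.95,0.98,0,0,0,0],[1,0.95,0.98,0,0,0,0],[1,0.95,0.98,0,0,0,0],[1,0.95,0.98,0,0,0,0],[1,0.95,0.98,0,0,0,0],[1,0.95,0.98,0,0,0,0],[1,0.95,0.98,0,0,0,0],[1,0.95,0.98,0,0,0,0],[1,0.95,0.98,0,0,0,0],[1,0.95,0.98,0,0,0,0],[1,0,0,0,0,0,0],[1,0,0,0,0,0,0]]'
python3 - <<'E'
from h import *
go(0.555,-0.396,0.023,72)
E
```

```text
clock: 2.7
eef_pos: [0.2571, -0.5421, 0.0995]
ee_rot: [180.0, 0.0, 72.2]
ft_force: [-0.1, 0.5, -0.3]
width: 0.996
gripper_force: 0.0
clock: 3.87
eef_pos: [0.5521, -0.397, 0.0996]
ee_rot: [-180.0, -0.0, 72.1]
ft_force: [-0.3, -0.2, -0.5]
width: 0.997
gripper_force: 0.0
clock 3.87 eef [ 0.5521 -0.397   0.0996] [-180.    -0.    72.1] turn z total 0.04 then shift totals [0.09 0.12 3.83] j6 -21.0
```

```bash
python3 -m handwheel '[[1,0.09,0.12,0.7,0,0,0],[1,0,0,0.7,0,0,0],[1,0,0,0.7,0,0,0],[1,0,0,0.7,0,0,0],[1,0,0,0.6,0,0,0],[1,0,0,0.43,0,0,0],[1,0,0,0,0,0,0],[0,0,0,0,0,0,0],[0,0,0,0,0,0,0],[0,0,0,0,0,0,0],[0,0,0,0,0,0,0],[0,0,0,0,0,0,0],[0,0,0,0,0,0,0],[0,0,0,0,0,0,0],[0,0,0,0,0,0,0],[0,0,0,0,0,0,0]]' 25
```

```text
clock: 5.2
eef_pos: [0.554, -0.3969, 0.0234]
ee_rot: [-180.0, -0.0, 72.0]
ft_force: [-0.7, -0.5, -0.5]
width: 0.354
gripper_force: 0.0
```

```bash
python3 -m handwheel '[[0,0,0,-0.5,0,0,0],[0,0,0,-1,0,0,0],[0,0,0,-1,0,0,0],[0,0,0,-1,0,0,0],[0,0,0,0,0,0,0]]' 25
python3 - <<'E'
from h import *
go(0.375,-0.267,0.09,-8.9)
p=imaging.read_camera("side"); cv2.imwrite("pics/s1.png",cv2.resize(p["img"][60:260,220:520,::-1],None,fx=2,fy=2))
E
```

```text
clock: 5.62
eef_pos: [0.5558, -0.3983, 0.0998]
ee_rot: [179.5, 0.2, 72.0]
ft_force: [0.7, -0.8, 0.7]
width: 0.273
gripper_force: 24.9
clock 5.62 eef [ 0.5558 -0.3983  0.0998] [179.5   0.2  72. ] turn z total 20.23 then shift totals [-9.95 -5.09  0.49] j6 -20.0
```

View pics/s1.png

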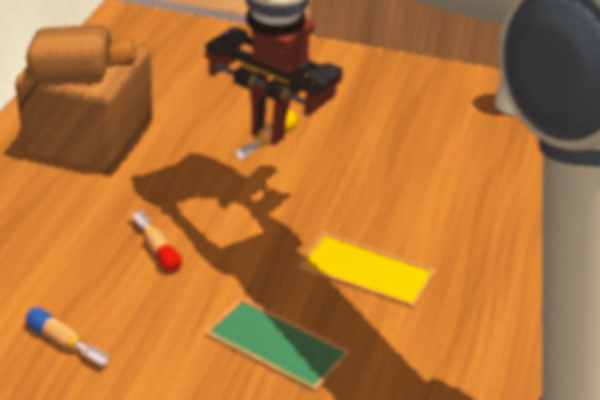

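```bash
python3 - <<'E'
from h import *
np.set_printoptions(precision=3,suppress=True)
o=r.get_obs(); e=o["eef_pos"]
for n in ("side","top"):
    p=imaging.read_camera(n); _,_,X=cloud(p); m=colmask(p,"yellow")&(X[...,2]>0.04)&(np.linalg.norm(X[...,:2]-e[:2],axis=-1)<0.12)&(p["range_z"]>0)
    Q=X[m]; print(n,len(Q),Q.mean(0) if len(Q) else "",np.percentile(Q[:,2],[2,50,98]))
    yw=np.radians(72); D=(Q-e); print("along",(D[:,:2]@[np.cos(yw),np.sin(yw)]).min(),(D[:,:2]@[np.cos(yw),np.sin(yw)]).max())
E
python3 -m handwheel '[[0,0,0,0,0,0,1],[0,0,0,0,0,0,1],[0,0,0,0,0,0,1],[0,0,0,0,0,0,1],[0,0,0,0,0,0,1],[0,0,0,0,0,0,1],[0,0,0,0,0,0,1],[0,0,0,0,0,0,1],[0,0,0,0,0,0,1],[0,0,0,0,0,0,1],[0,0,0,0,0,0,1],[0,0,0,0,0,0,1],[0,0,0,0,0,0,1],[0,0,0,0,0,0,1],[0,0,0,0,0,0,1],[0,0,0,0,0,0,1],[0,0,0,0,0,0,1],[0,0,0,0,0,0,1],[0,0,0,0,0,0,1],[0,0,0,0,0,0,1]]' && python3 -m handwheel '[[0,0,0,0,0,0,0.23],[0,-0.99,-0.51,0,0,0,0],[0,-0.99,-0.51,0,0,0,0],[0,-0.99,-0.51,0,0,0,0],[0,-0.99,-0.51,0,0,0,0],[0,-0.99,-0.51,0,0,0,0],[0,-0.99,-0.51,0,0,0,0],[0,-0.99,-0.51,0,0,0,0],[0,-0.99,-0.51,0,0,0,0],[0,-0.99,-0.51,0,0,0,0],[0,-0.99,-0.51,0,0,0,0],[0,0,0,0,0,0,0],[0,0,0,0,0,0,0]]'
python3 - <<'E'
from h import *
go(0.375,-0.267,0.026,-8.9)
E
```

```text
side 25 [ 0.533 -0.438  0.091] [0.083 0.091 0.096]
along -0.0584146665941494 -0.032911355299090894
clock: 7.43
eef_pos: [0.5532, -0.3963, 0.0906]
ee_rot: [-179.9, 0.2, -8.2]
ft_force: [0.4, -0.1, -0.2]
width: 0.271
gripper_force: 24.9
clock: 8.52
eef_pos: [0.3736, -0.265, 0.0926]
ee_rot: [-180.0, 0.0, -8.8]
ft_force: [-0.1, -0.0, -0.7]
width: 0.272
gripper_force: 24.9
clock 8.52 eef [ 0.3736 -0.265   0.0926] [-180.     0.    -8.8] turn z total 0.01 then shift totals [0.08 0.09 3.33] j6 59.0Traceback (most recent call last):
  File "<stdin>", line 6, in <module>
    return _quantile_unchecked(
        a, q, axis, out, overwrite_input, method, keepdims, weights)
    return _ureduce(a,
                    func=_quantile_ureduce_func,
    ...<5 lines>...
                    overwrite_input=overwrite_input,
                    method=method)
    r = func(a, **kwargs)
    result = _quantile(arr,
                       quantiles=q,
    ...<2 lines>...
                       out=out,
                       weights=wgt)
    slices_having_nans = np.isnan(arr[-1, ...])
                                  ~~~^^^^^^^^^
IndexError: index -1 is out of bounds for axis 0 with size 0
```

```bash
python3 -m handwheel '[[0,0.08,0.09,0.8,0,0,0],[0,0,0,0.8,0,0,0],[0,0,0,0.7,0,0,0],[0,0,0,0.4,0,0,0],[0,0,0,0.25,0,0,0],[0,0,0,0.15,0,0,0],[0,0,0,0,0,0,0],[0,0,0,0,0,0,0],[0,0,0,0,0,0,0]]'
python3 - <<'E'
from h import *
go(0.375,-0.267,0.026,-8.9)
E
```

```text
clock: 9.27
eef_pos: [0.3759, -0.2679, 0.0325]
ee_rot: [180.0, -0.0, -8.9]
ft_force: [-2.1, 1.9, 6.4]
width: 0.27
gripper_force: 25.0
clock 9.27 eef [ 0.3759 -0.2679  0.0325] [180.   -0.   -8.9] turn z total 0.0 then shift totals [-0.05 -0.04  0.32] j6 59.0
```

```bash
python3 -m handwheel '[[0.5,0,0,0,0,0,0],[0.5,0,0,0,0,0,0],[0.5,0,0,0,0,0,0],[0.5,0,0,0,0,0,0],[0.5,0,0,-0.3,0,0,0],[0.5,0,0,-0.6,0,0,0],[1,0,0,-1,0,0,0],[1,0,0,-1,0,0,0],[1,0,0,-0.7,0,0,0],[1,0,0,0,0,0,0]]'
python3 - <<'E'
from h import *
go(0.652,-0.217,0.1,-43.5)
p=imaging.read_camera("top"); cv2.imwrite("pics/t2.png",cv2.resize(p["img"][140:380,100:560,::-1],None,fx=1.7,fy=1.7))
E
```

```text
clock: 10.1
eef_pos: [0.3771, -0.2689, 0.1084]
ee_rot: [179.8, -0.4, -8.9]
ft_force: [1.4, -0.0, 0.0]
width: 0.76
gripper_force: 0.0
clock 10.1 eef [ 0.3771 -0.2689  0.1084] [179.8  -0.4  -8.9] turn z total 8.65 then shift totals [  8.18 -11.34   0.42] j6 59.0
```

View pics/t2.png

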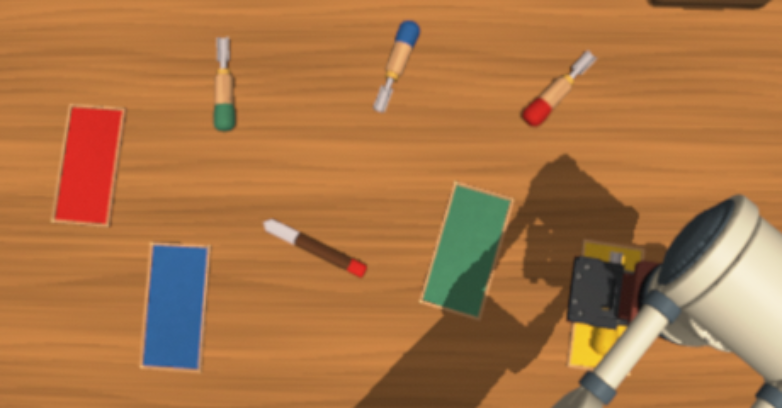

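```bash
python3 -m handwheel '[[1,0,0,0,0,0,0.96],[1,0,0,0,0,0,0.96],[1,0,0,0,0,0,0.96],[1,0,0,0,0,0,0.96],[1,0,0,0,0,0,0.96],[1,0,0,0,0,0,0.96],[1,0,0,0,0,0,0.96],[1,0,0,0,0,0,0.96],[1,0,0,0,0,0,0.97]]' 
python3 -m handwheel '[[1,0.68,-0.945,0,0,0,0],[1,0.68,-0.945,0,0,0,0],[1,0.68,-0.945,0,0,0,0],[1,0.68,-0.945,0,0,0,0],[1,0.68,-0.945,0,0,0,0],[1,0.68,-0.945,0,0,0,0],[1,0.68,-0.945,0,0,0,0],[1,0.68,-0.945,0,0,0,0],[1,0.68,-0.945,0,0,0,0],[1,0.68,-0.945,0,0,0,0],[1,0.68,-0.945,0,0,0,0],[1,0.68,-0.945,0,0,0,0],[1,0,0,0,0,0,0],[1,0,0,0,0,0,0],[1,0,0,0,0,0,0]]'
python3 - <<'E'
from h import *
np.set_printoptions(precision=3,suppress=True)
p=imaging.read_camera("top")
go(0.652,-0.217,0.023,-43.5)
E
```

```text
clock: 10.9
eef_pos: [0.3751, -0.2672, 0.1023]
ee_rot: [180.0, 0.1, -43.7]
ft_force: [-0.6, 0.2, -0.4]
width: 1.0
gripper_force: 0.0
clock: 12.15
eef_pos: [0.6492, -0.2154, 0.1023]
ee_rot: [179.9, 0.1, -43.5]
ft_force: [0.1, -0.6, -0.1]
width: 0.999
gripper_force: 0.0
clock 12.2 eef [ 0.649 -0.216  0.103] [180.    0.1 -43.5] turn z total -0.01 then shift totals [ 0.15 -0.05  3.99] j6 112.0
```

```bash
python3 -m handwheel '[[1,0.15,-0.05,0.8,0,0,0],[1,0,0,0.8,0,0,0],[1,0,0,0.8,0,0,0],[1,0,0,0.7,0,0,0],[1,0,0,0.5,0,0,0],[1,0,0,0.35,0,0,0],[0,0,0,0,0,0,0],[0,0,0,0,0,0,0],[0,0,0,0,0,0,0],[0,0,0,0,0,0,0],[0,0,0,0,0,0,0],[0,0,0,0,0,0,0],[0,0,0,0,0,0,0],[0,0,0,0,0,0,0],[0,0,0,0,0,0,0],[0,0,0,0,0,0,0],[0,0,0,0,0,0,0],[0,0,0,0,0,0,0],[0,0,0,0,0,0,0]]' 25
```

```text
clock: 13.78
eef_pos: [0.6529, -0.2168, 0.0244]
ee_rot: [-180.0, 0.0, -43.5]
ft_force: [-0.8, -0.4, -0.4]
width: 0.272
gripper_force: 25.0
```

```bash
python3 -m handwheel '[[0,0,0,-0.5,0,0,0],[0,0,0,-1,0,0,0],[0,0,0,-1,0,0,0],[0,0,0,-1,0,0,0],[0,0,0,-0.5,0,0,0],[0,0,0,0,0,0,0],[0,0,0,0,0,0,0],[0,0,0,0,0,0,0]]' 25
python3 - <<'E'
from h import *
go(0.551,0.396,0.10,-4.3)
E
```

```text
clock: 14.45
eef_pos: [0.6523, -0.2165, 0.1028]
ee_rot: [180.0, 0.1, -43.5]
ft_force: [0.9, -0.1, -0.8]
width: 0.274
gripper_force: 25.0
clock 14.45 eef [ 0.6523 -0.2165  0.1028] [ 1.80e+02  1.00e-01 -4.35e+01] turn z total -9.8 then shift totals [ -7.35 -30.16   0.14] j6 112.0
```

```bash
python3 -m handwheel '[[0,0,0,0,0,0,-0.98],[0,0,0,0,0,0,-0.98],[0,0,0,0,0,0,-0.98],[0,0,0,0,0,0,-0.98],[0,0,0,0,0,0,-0.98],[0,0,0,0,0,0,-0.98],[0,0,0,0,0,0,-0.98],[0,0,0,0,0,0,-0.98],[0,0,0,0,0,0,-0.98],[0,0,0,0,0,0,-0.98],[0,-0.237,-0.973,0,0,0,0],[0,-0.237,-0.973,0,0,0,0],[0,-0.237,-0.973,0,0,0,0],[0,-0.237,-0.973,0,0,0,0],[0,-0.237,-0.973,0,0,0,0],[0,-0.237,-0.973,0,0,0,0],[0,-0.237,-0.973,0,0,0,0],[0,-0.237,-0.973,0,0,0,0],[0,-0.237,-0.973,0,0,0,0],[0,-0.237,-0.973,0,0,0,0],[0,-0.237,-0.973,0,0,0,0]]' 
echo
python3 - <<'E'
from h import *
go(0.551,0.396,0.10,-4.3)
E
```

```text
clock 14.45 eef [ 0.6523 -0.2165  0.1028] [ 1.80e+02  1.00e-01 -4.35e+01] turn z total -9.8 then shift totals [ -7.35 -30.16   0.14] j6 112.0$: bad value
```

21 rows were too many, so that call was refused; I'll retype it with 20.

```bash
python3 -m handwheel '[[0,0,0,0,0,0,-0.98],[0,0,0,0,0,0,-0.98],[0,0,0,0,0,0,-0.98],[0,0,0,0,0,0,-0.98],[0,0,0,0,0,0,-0.98],[0,0,0,0,0,0,-0.98],[0,0,0,0,0,0,-0.98],[0,0,0,0,0,0,-0.98],[0,0,0,0,0,0,-0.98],[0,0,0,0,0,0,-0.98],[0,-0.237,-0.973,0,0,0,0],[0,-0.237,-0.973,0,0,0,0],[0,-0.237,-0.973,0,0,0,0],[0,-0.237,-0.973,0,0,0,0],[0,-0.237,-0.973,0,0,0,0],[0,-0.237,-0.973,0,0,0,0],[0,-0.237,-0.973,0,0,0,0],[0,-0.237,-0.973,0,0,0,0],[0,-0.237,-0.973,0,0,0,0],[0,-0.237,-0.973,0,0,0,0]]' && python3 -m handwheel '[[0,-0.237,-0.973,0,0,0,0],[0,-0.237,-0.973,0,0,0,0],[0,-0.237,-0.973,0,0,0,0],[0,-0.237,-0.973,0,0,0,0],[0,-0.237,-0.973,0,0,0,0],[0,-0.237,-0.973,0,0,0,0],[0,-0.237,-0.973,0,0,0,0],[0,-0.237,-0.973,0,0,0,0],[0,-0.237,-0.973,0,0,0,0],[0,-0.237,-0.973,0,0,0,0],[0,-0.237,-0.973,0,0,0,0],[0,-0.237,-0.973,0,0,0,0],[0,-0.237,-0.973,0,0,0,0],[0,-0.237,-0.973,0,0,0,0],[0,-0.237,-0.973,0,0,0,0],[0,-0.237,-0.973,0,0,0,0],[0,-0.237,-0.973,0,0,0,0],[0,-0.237,-0.973,0,0,0,0],[0,-0.237,-0.973,0,0,0,0],[0,-0.237,-0.973,0,0,0,0]]' && python3 -m handwheel '[[0,-0.237,-0.7,0,0,0,0],[0,0,0,0,0,0,0],[0,0,0,0,0,0,0],[0,0,0,0,0,0,0]]'
echo
python3 - <<'E'
from h import *
go(0.551,0.396,0.03,-4.3)
E
```

```text
clock: 16.12
eef_pos: [0.6191, -0.0181, 0.1022]
ee_rot: [-180.0, 0.2, -4.3]
ft_force: [0.7, 0.1, -0.9]
width: 0.268
gripper_force: 25.0
clock: 17.78
eef_pos: [0.5539, 0.3766, 0.102]
ee_rot: [179.9, 0.2, -4.3]
ft_force: [0.6, 1.0, -0.8]
width: 0.27
gripper_force: 25.0
clock: 18.12
eef_pos: [0.5514, 0.3894, 0.1037]
ee_rot: [179.9, 0.0, -4.3]
ft_force: [0.1, 1.0, -0.0]
width: 0.274
gripper_force: 25.0

clock 18.12 eef [0.5514 0.3894 0.1037] [179.9   0.   -4.3] turn z total -0.01 then shift totals [-0.04 -0.33  3.69] j6 127.0
```

```bash
python3 -m handwheel '[[0,-0.04,-0.33,0.9,0,0,0],[0,0,0,0.9,0,0,0],[0,0,0,0.8,0,0,0],[0,0,0,0.5,0,0,0],[0,0,0,0.3,0,0,0],[0,0,0,0.2,0,0,0],[0,0,0,0.15,0,0,0],[0,0,0,0,0,0,0],[0,0,0,0,0,0,0],[0,0,0,0,0,0,0]]'
python3 - <<'E'
from h import *
go(0.551,0.396,0.028,-4.3)
E
```

```text
clock: 18.95
eef_pos: [0.5515, 0.3973, 0.0305]
ee_rot: [-179.9, -0.1, -4.3]
ft_force: [0.6, -0.1, -1.2]
width: 0.273
gripper_force: 25.0
clock 18.95 eef [0.5515 0.3973 0.0305] [-1.799e+02 -1.000e-01 -4.300e+00] turn z total -0.0 then shift totals [-0.02  0.07  0.13] j6 127.0
```

Lower 2.5 mm more, release, rise.

```bash
python3 -m handwheel '[[0,0,0.05,0.08,0,0,0],[0,0,0,0.05,0,0,0],[0,0,0,0,0,0,0],[0.5,0,0,0,0,0,0],[0.5,0,0,0,0,0,0],[0.5,0,0,0,0,0,0],[0.5,0,0,0,0,0,0],[0.5,0,0,-0.3,0,0,0],[0.5,0,0,-0.6,0,0,0],[1,0,0,-1,0,0,0],[1,0,0,-1,0,0,0],[1,0,0,-0.8,0,0,0],[1,0,0,0,0,0,0]]'
python3 - <<'E'
from h import *
go(0.657,0.216,0.1,5.4)
E
```

```text
clock: 20.03
eef_pos: [0.5528, 0.3973, 0.1074]
ee_rot: [-179.7, -0.4, -4.3]
ft_force: [0.5, 0.5, 1.3]
width: 0.762
gripper_force: 0.0
clock 20.03 eef [0.5528 0.3973 0.1074] [-179.7   -0.4   -4.3] turn z total -2.43 then shift totals [4.33 9.51 0.37] j6 127.0
```

```bash
python3 -m handwheel '[[1,0,0,0,0,0,-0.8],[1,0,0,0,0,0,-0.8],[1,0,0,0,0,0,-0.83],[1,0.433,0.951,0,0,0,0],[1,0.433,0.951,0,0,0,0],[1,0.433,0.951,0,0,0,0],[1,0.433,0.951,0,0,0,0],[1,0.433,0.951,0,0,0,0],[1,0.433,0.951,0,0,0,0],[1,0.433,0.951,0,0,0,0],[1,0.433,0.951,0,0,0,0],[1,0.433,0.951,0,0,0,0],[1,0.433,0.951,0,0,0,0],[1,0,0,0,0,0,0],[1,0,0,0,0,0,0],[1,0,0,0,0,0,0]]'
python3 - <<'E'
from h import *
go(0.657,0.216,0.023,5.4)
E
```

```text
clock: 21.37
eef_pos: [0.6546, 0.2154, 0.1005]
ee_rot: [-180.0, 0.0, 5.4]
ft_force: [-0.5, 0.2, 0.1]
width: 0.997
gripper_force: 0.0
clock 21.37 eef [0.6546 0.2154 0.1005] [-180.     0.     5.4] turn z total 0.0 then shift totals [ 0.12 -0.02  3.88] j6 100.0
```

```bash
python3 -m handwheel '[[1,0.12,-0.02,0.8,0,0,0],[1,0,0,0.8,0,0,0],[1,0,0,0.8,0,0,0],[1,0,0,0.65,0,0,0],[1,0,0,0.48,0,0,0],[1,0,0,0.35,0,0,0],[0,0,0,0,0,0,0],[0,0,0,0,0,0,0],[0,0,0,0,0,0,0],[0,0,0,0,0,0,0],[0,0,0,0,0,0,0],[0,0,0,0,0,0,0],[0,0,0,0,0,0,0],[0,0,0,0,0,0,0],[0,0,0,0,0,0,0],[0,0,0,0,0,0,0],[0,0,0,0,0,0,0],[0,0,0,0,0,0,0],[0,0,0,0,0,0,0]]' 25
```

```text
clock: 22.95
eef_pos: [0.6574, 0.2156, 0.0233]
ee_rot: [-180.0, -0.0, 5.4]
ft_force: [-0.6, 0.4, 0.1]
width: 0.278
gripper_force: 24.4
```

```bash
python3 -m handwheel '[[0,0,0,-0.5,0,0,0],[0,0,0,-1,0,0,0],[0,0,0,-1,0,0,0],[0,0,0,-1,0,0,0],[0,0,0,-0.5,0,0,0],[0,0,0,0,0,0,0],[0,0,0,0,0,0,0],[0,0,0,0,0,0,0]]' 25
python3 - <<'E'
from h import *
go(0.444,-0.096,0.10,-16.5)
np.set_printoptions(precision=3,suppress=True)
p=imaging.read_camera("top")
for c in ("red","yellow"): print(c,gouge(p,c))
E
```

```text
clock: 23.62
eef_pos: [0.6568, 0.2153, 0.1016]
ee_rot: [180.0, 0.1, 5.4]
ft_force: [-0.1, -0.5, -0.9]
width: 0.28
gripper_force: 24.4
clock 23.62 eef [0.6568 0.2153 0.1016] [1.8e+02 1.0e-01 5.4e+00] turn z total 5.48 then shift totals [-5.78 17.94  0.08] j6 100.0
red [  0.501   0.401  39.349  32.689  22.004  33.578 115.    104.   ]
yellow [  0.378  -0.267 -10.258 125.171  28.859  35.24  639.    156.   ]
```

```bash
python3 -m handwheel '[[0,0,0,0,0,0,0.91],[0,0,0,0,0,0,0.91],[0,0,0,0,0,0,0.91],[0,0,0,0,0,0,0.91],[0,0,0,0,0,0,0.92],[0,0,0,0,0,0,0.92],[0,-0.32,0.997,0,0,0,0],[0,-0.32,0.997,0,0,0,0],[0,-0.32,0.997,0,0,0,0],[0,-0.32,0.997,0,0,0,0],[0,-0.32,0.997,0,0,0,0],[0,-0.32,0.997,0,0,0,0],[0,-0.32,0.997,0,0,0,0],[0,-0.32,0.997,0,0,0,0],[0,-0.32,0.997,0,0,0,0],[0,-0.32,0.997,0,0,0,0]]' && python3 -m handwheel '[[0,-0.32,0.997,0,0,0,0],[0,-0.32,0.997,0,0,0,0],[0,-0.32,0.997,0,0,0,0],[0,-0.32,0.997,0,0,0,0],[0,-0.32,0.997,0,0,0,0],[0,-0.32,0.997,0,0,0,0],[0,-0.32,0.997,0,0,0,0],[0,-0.32,0.997,0,0,0,0],[0,0,0,0,0,0,0],[0,0,0,0,0,0,0],[0,0,0,0,0,0,0],[0,0,0,0,0,0,0]]'
python3 - <<'E'
from h import *
go(0.444,-0.096,0.028,-16.5)
np.set_printoptions(precision=3,suppress=True)
p=imaging.read_camera("top")
for c in ("red","yellow"): print(c,gouge(p,c))
E
```

```text
clock: 25.1
eef_pos: [0.5383, 0.0417, 0.1023]
ee_rot: [180.0, 0.1, -16.5]
ft_force: [-0.7, -0.0, -0.7]
width: 0.277
gripper_force: 24.4
clock: 26.1
eef_pos: [0.4453, -0.0952, 0.103]
ee_rot: [-180.0, 0.0, -16.5]
ft_force: [-0.8, 0.0, -0.2]
width: 0.275
gripper_force: 24.4
clock 26.1 eef [ 0.4453 -0.0952  0.103 ] [-180.     0.   -16.5] turn z total 0.01 then shift totals [-0.05  0.06  3.75] j6 90.0Traceback (most recent call last):
  File "<stdin>", line 5, in <module>
  File "h.py", line 27, in gouge
    b=max(find_in(f"gouge_{c}_center",p),key=lambda d:d["confidence"])["box"]
      ~~~^^^^^^^^^^^^^^^^^^^^^^^^^^^^^^^^^^^^^^^^^^^^^^^^^^^^^^^^^^^^^
ValueError: max() iterable argument is empty
```

```bash
python3 -m handwheel '[[0,-0.05,0.06,0.9,0,0,0],[0,0,0,0.9,0,0,0],[0,0,0,0.8,0,0,0],[0,0,0,0.5,0,0,0],[0,0,0,0.3,0,0,0],[0,0,0,0.2,0,0,0],[0,0,0,0.13,0,0,0],[0,0,0,0,0,0,0],[0,0,0,0,0,0,0],[0,0,0,0,0,0,0],[0,0,0,0,0,0,0]]'
python3 - <<'E'
from h import *
go(0.444,-0.096,0.027,-16.5)
p=imaging.read_camera("top"); cv2.imwrite("pics/t3.png",cv2.resize(p["img"][140:380,100:560,::-1],None,fx=1.7,fy=1.7))
E
```

```text
clock: 27.12
eef_pos: [0.4441, -0.0969, 0.0294]
ee_rot: [180.0, -0.1, -16.5]
ft_force: [0.2, -0.5, -0.2]
width: 0.282
gripper_force: 24.4
clock 27.12 eef [ 0.4441 -0.0969  0.0294] [ 1.80e+02 -1.00e-01 -1.65e+01] turn z total -0.0 then shift totals [-0.02 -0.04  0.12] j6 90.0
```

View pics/t3.png

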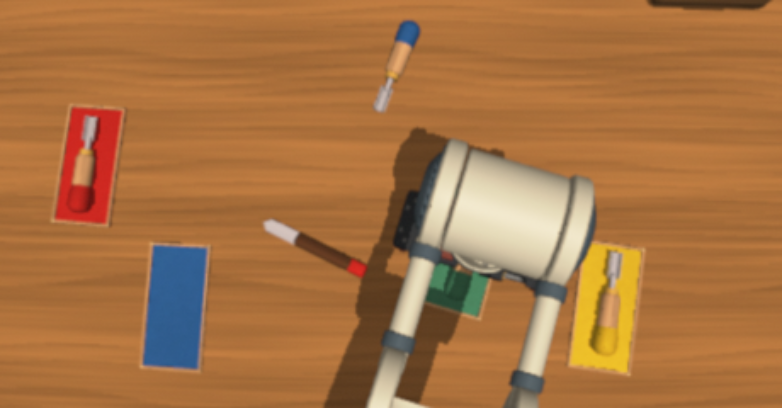

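Red and yellow gouges lie centred and lengthwise in their trays (crop ≈(86,163) and (609,303)). The knife has not moved. Releasing green.

```bash
python3 -m handwheel '[[0,0,0,0.08,0,0,0],[0,0,0,0.04,0,0,0],[0,0,0,0,0,0,0],[0.5,0,0,0,0,0,0],[0.5,0,0,0,0,0,0],[0.5,0,0,0,0,0,0],[0.5,0,0,0,0,0,0],[0.5,0,0,-0.3,0,0,0],[0.5,0,0,-0.6,0,0,0],[1,0,0,-1,0,0,0],[1,0,0,-1,0,0,0],[1,0,0,-0.8,0,0,0],[1,0,0,0,0,0,0],[1,0,0,0,0,0,0]]'
python3 - <<'E'
from h import *
go(0.679,-0.005,0.1,-21)
E
```

```text
clock: 28.33
eef_pos: [0.4445, -0.097, 0.1019]
ee_rot: [-180.0, -0.2, -16.5]
ft_force: [0.3, 0.2, -0.4]
width: 0.839
gripper_force: 0.0
clock 28.33 eef [ 0.4445 -0.097   0.1019] [-180.    -0.2  -16.5] turn z total 1.12 then shift totals [ 9.3 -8.5  0.1] j6 90.0
```

```bash
python3 -m handwheel '[[1,0,0,0,0,0,0.56],[1,0,0,0,0,0,0.56],[1,0.93,-0.85,0,0,0,0],[1,0.93,-0.85,0,0,0,0],[1,0.93,-0.85,0,0,0,0],[1,0.93,-0.85,0,0,0,0],[1,0.93,-0.85,0,0,0,0],[1,0.93,-0.85,0,0,0,0],[1,0.93,-0.85,0,0,0,0],[1,0.93,-0.85,0,0,0,0],[1,0.93,-0.85,0,0,0,0],[1,0.93,-0.85,0,0,0,0],[1,0,0,0,0,0,0],[1,0,0,0,0,0,0],[1,0,0,0,0,0,0],[1,0,0,0,0,0,0]]'
python3 - <<'E'
from h import *
go(0.679,-0.005,0.023,-21)
E
```

```text
clock: 29.67
eef_pos: [0.6773, -0.0052, 0.1]
ee_rot: [180.0, 0.0, -21.0]
ft_force: [0.7, -0.2, -0.1]
width: 1.001
gripper_force: 0.0
clock 29.67 eef [ 0.6773 -0.0052  0.1   ] [180.   0. -21.] turn z total -0.0 then shift totals [ 0.08 -0.04  3.85] j6 108.0
```

```bash
python3 -m handwheel '[[1,0.08,-0.04,0.8,0,0,0],[1,0,0,0.8,0,0,0],[1,0,0,0.8,0,0,0],[1,0,0,0.65,0,0,0],[1,0,0,0.47,0,0,0],[1,0,0,0.33,0,0,0],[0,0,0,0,0,0,0],[0,0,0,0,0,0,0],[0,0,0,0,0,0,0],[0,0,0,0,0,0,0],[0,0,0,0,0,0,0],[0,0,0,0,0,0,0],[0,0,0,0,0,0,0],[0,0,0,0,0,0,0],[0,0,0,0,0,0,0],[0,0,0,0,0,0,0],[0,0,0,0,0,0,0],[0,0,0,0,0,0,0],[0,0,0,0,0,0,0]]' 25
```

```text
clock: 31.25
eef_pos: [0.68, -0.0045, 0.0232]
ee_rot: [180.0, 0.0, -21.0]
ft_force: [-0.5, 0.9, 0.3]
width: 0.272
gripper_force: 24.8
```

```bash
python3 -m handwheel '[[0,0,0,-0.5,0,0,0],[0,0,0,-1,0,0,0],[0,0,0,-1,0,0,0],[0,0,0,-1,0,0,0],[0,0,0,-0.5,0,0,0],[0,0,0,0,0,0,0],[0,0,0,0,0,0,0],[0,0,0,0,0,0,0]]' 25
python3 - <<'E'
from h import *
go(0.370,0.270,0.10,-2.2)
E
```

```text
clock: 31.92
eef_pos: [0.6794, -0.0045, 0.1016]
ee_rot: [180.0, 0.1, -21.0]
ft_force: [-0.3, -0.3, -0.4]
width: 0.273
gripper_force: 24.8
clock 31.92 eef [ 0.6794 -0.0045  0.1016] [ 1.8e+02  1.0e-01 -2.1e+01] turn z total -4.7 then shift totals [-15.98 -13.12   0.08] j6 108.0
```

```bash
python3 -m handwheel '[[0,0,0,0,0,0,-0.94],[0,0,0,0,0,0,-0.94],[0,0,0,0,0,0,-0.94],[0,0,0,0,0,0,-0.94],[0,0,0,0,0,0,-0.94],[0,-0.94,-0.772,0,0,0,0],[0,-0.94,-0.772,0,0,0,0],[0,-0.94,-0.772,0,0,0,0],[0,-0.94,-0.772,0,0,0,0],[0,-0.94,-0.772,0,0,0,0],[0,-0.94,-0.772,0,0,0,0],[0,-0.94,-0.772,0,0,0,0],[0,-0.94,-0.772,0,0,0,0]]' && python3 -m handwheel '[[0,-0.94,-0.772,0,0,0,0],[0,-0.94,-0.772,0,0,0,0],[0,-0.94,-0.772,0,0,0,0],[0,-0.94,-0.772,0,0,0,0],[0,-0.94,-0.772,0,0,0,0],[0,-0.94,-0.772,0,0,0,0],[0,-0.94,-0.772,0,0,0,0],[0,-0.94,-0.772,0,0,0,0],[0,-0.94,-0.772,0,0,0,0],[0,0,0,0,0,0,0],[0,0,0,0,0,0,0],[0,0,0,0,0,0,0],[0,0,0,0,0,0,0]]'
python3 - <<'E'
from h import *
go(0.370,0.270,0.027,-2.2)
E
```

```text
clock: 33.0
eef_pos: [0.5325, 0.1252, 0.1011]
ee_rot: [180.0, 0.2, -2.2]
ft_force: [0.6, 0.1, -1.2]
width: 0.272
gripper_force: 24.8
clock: 34.08
eef_pos: [0.3711, 0.2692, 0.1026]
ee_rot: [179.9, 0.0, -2.2]
ft_force: [0.1, -0.6, 0.1]
width: 0.275
gripper_force: 24.8
clock 34.08 eef [0.3711 0.2692 0.1026] [179.9   0.   -2.2] turn z total -0.01 then shift totals [-0.06 -0.04  3.78] j6 124.0
```

```bash
python3 -m handwheel '[[0,-0.06,-0.04,0.9,0,0,0],[0,0,0,0.9,0,0,0],[0,0,0,0.8,0,0,0],[0,0,0,0.5,0,0,0],[0,0,0,0.3,0,0,0],[0,0,0,0.2,0,0,0],[0,0,0,0.1,0,0,0],[0,0,0,0,0,0,0],[0,0,0,0,0,0,0],[0,0,0,0,0,0,0],[0,0,0,0,0,0,0]]'
```

```text
clock: 35.0
eef_pos: [0.3698, 0.2711, 0.03]
ee_rot: [-180.0, -0.1, -2.2]
ft_force: [0.1, -0.8, -1.4]
width: 0.275
gripper_force: 24.8
```

```bash
python3 -m handwheel '[[0,0,0,0.08,0,0,0],[0,0,0,0.07,0,0,0],[0,0,0,0,0,0,0],[0.5,0,0,0,0,0,0],[0.5,0,0,0,0,0,0],[0.5,0,0,0,0,0,0],[0.5,0,0,0,0,0,0],[0.5,0,0,-0.3,0,0,0],[0.5,0,0,-0.6,0,0,0],[1,0,0,-1,0,0,0],[1,0,0,-1,0,0,0],[1,0,0,-1,0,0,0],[1,0,0,-1,0,0,0],[1,0,0,-1,0,0,0]]'
python3 -m handwheel '[[1,0.9,0,-0.3,0,0,0],[1,0.9,0,-0.3,0,0,0],[1,0.9,0,-0.3,0,0,0],[1,0.9,0,0,0,0,0],[1,0.9,0,0,0,0,0],[1,0.9,0,0,0,0,0],[1,0.9,0,0,0,0,0],[1,0.9,0,0,0,0,0],[1,0.9,0.9,0,0,0,0],[1,0.9,0.9,0,0,0,0],[1,0.9,0.9,0,0,0,0],[1,0.5,0.9,0,0,0,0],[1,0,0.9,0,0,0,0],[1,0,0.9,0,0,0,0],[1,0,0,0,0,0,0]]'
python3 - <<'E'
from h import *
np.set_printoptions(precision=3,suppress=True)
p=imaging.read_camera("top"); cv2.imwrite("pics/t4.png",cv2.resize(p["img"][140:380,100:560,::-1],None,fx=1.7,fy=1.7))
for c in HUE:
    try: print(c,gouge(p,c))
    except Exception as e: print(c,e)
p=imaging.read_camera("side"); cv2.imwrite("pics/s4.png",p["img"][:,:,::-1])
for c in HUE:
    try: print(c,gouge(p,c))
    except Exception as e: print(c,e)
E
```

```text
clock: 36.17
eef_pos: [0.3696, 0.2709, 0.1467]
ee_rot: [-179.9, -0.1, -2.2]
ft_force: [0.6, -0.3, 0.5]
width: 0.838
gripper_force: 0.0
clock: 37.42
eef_pos: [0.5738, 0.1521, 0.1636]
ee_rot: [179.9, -0.1, -2.4]
ft_force: [0.6, -0.1, 0.1]
width: 1.004
gripper_force: 0.0
red [  0.542   0.395  -0.228 111.612  28.991  33.524 404.    190.   ]
blue max() iterable argument is empty
green [  0.443  -0.097 -19.729 126.755  28.732  33.775 600.    205.   ]
yellow [  0.378  -0.267 -10.329 125.697  33.589  35.523 643.    150.   ]
red [  0.551   0.398  -7.118 132.961  36.105  35.398 848.    346.   ]
blue [   0.37     0.274 -176.952  131.167   36.1     34.453  744.     180.   ]
green [  0.444  -0.092 -23.066 129.29   47.436  33.941 427.    122.   ]
yellow [  0.383  -0.267 -12.987 140.298  59.35   37.88  425.    102.   ]
```

View pics/t4.png

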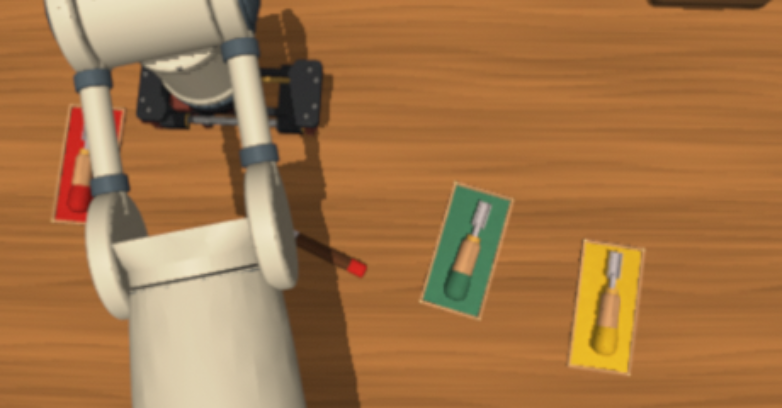

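View pics/s4.png

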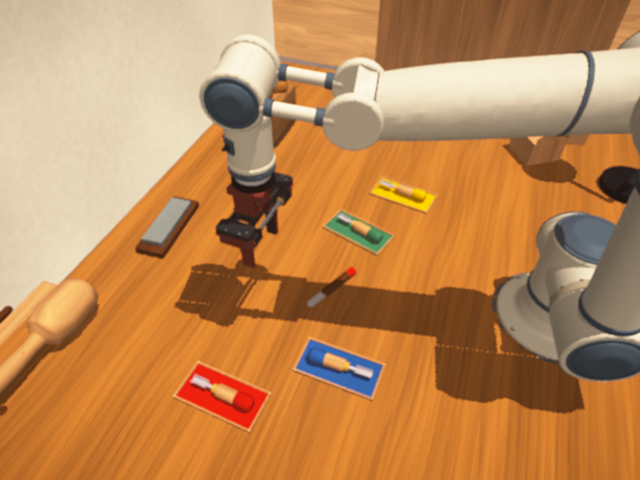

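All four gouges lie flat, centred and lengthwise in their own trays: side view red (222,393), blue (340,364), green (360,228), yellow (403,190). The knife at (332,286) is undisturbed and the gripper is clear of everything.

```bash
python3 -c "
from bench import r
print(r.sign_off())"
```

```text
the job is handed in; nothing more can be done
None
```

I laid all four gouges flat, lengthwise, in the middle of the trays of their own colour, left the knife where it was, and handed the job in at about 37 s on the robot's clock; no verdict came back.

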